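# Move a push-fit filter capsule to the other gas turret

### The arm

A 6-joint arm with a two-finger parallel gripper is mounted at the origin on a cart in front of the work surface, level with it; the furniture and walls round the work are solid. World frame = base frame: x ahead of the robot, y to its left, z up, the work surface at z = 0. Lengths are in m, angles in rad, forces in N, time in s.
With the tool pointing down it reaches from about 0.35 to 0.775 m from the base axis. Payload 7.3 kg.
Tool frame: the origin (TCP) lies at the centre of the arm's flange, where the gripper is bolted on; the fingertips stand 178 mm ahead of it and the grasp point (between the pads) lies 159 mm ahead of it; z points along the fingers, y is the line along which they close (so a half turn about z gives the same grasp; the last joint's range is limited). The gripper opens to 92 mm and grips with 3 to 60 N. Pads are 19 mm wide; open, the fingers measure 130 mm over their backs; the gripper's body (75 mm by 190 mm) begins 47 mm behind the grasp point.
Start: joints at [1.037, 0.342, 1.524, -0, 1.275, -0.146], TCP at [0.199, 0.486, 0.405] pointing down, gripper open.
Joint ranges: [-2.53, 2.53], [-0.77, 2.02], [0.04, 2.7], [-1, 4.14], [0.28, 2.66], [-3.11, 3.11]. Speed limits (rad/s): [2.57, 2.57, 3.14, 3.14, 3.14, 3.14].

### API

Orientations are given as [roll, pitch, yaw] about the fixed x, y, z axes, in that order (R = Rz(yaw) Ry(pitch) Rx(roll)).
In Python, from cell import telemetry, vision, ticket gives the robot as it stands.
- The arm moves only by the shell command python3 -m crank 'ROWS' [FORCE]. ROWS is JSON, a list of rows, each a list of 5 numbers: the gripper command: -1 is shut, 1 is fully open, values between are in proportion, then the shift along the tool's x, y, z in mm, then the turn about the tool's z in rad. In form: [[fingers, dx, dy, dz, roll], ...]. A call has 1 to 12 rows; each row is the pose to reach, as a shift and turn from the pose commanded when the call began, along the tool's axes at that moment; what a row does not reach only later rows make up. A row lasts 1/12 s, in which the tool goes at most 41.7 mm and 7.16 degrees, less where a joint would pass 70% of its speed; a pose out of reach is approached as far as the arm can. A call with a gripper value outside its range is refused whole. The fingers move at their own pace and stop on an object; FORCE is the grip in N (left out, the last holds). Time passes only in rows, so rows that repeat a pose let the fingers close. It gives the time, the measured TCP pose, the force, the opening and the grip force at its end, in the units of the state.
- telemetry.observe(): the state, without advancing time (a new reading comes with each control period).
- vision.read_camera(name): name is "side" or "top" or "wrist"; returns (picture, depth): 480x640x3 uint8, red, green, blue; 480x640 float32, m along the optical axis (not along the pixel's ray), 0 where there is no reading.
- vision.get_calibration(name): a dict with "camera_matrix" (3x3 intrinsics, pixels), "rvec" (rotation vector, rad) and "tvec" (3), from world to camera coordinates, as OpenCV has them. Camera axes: x right, y down, z forward; pixel columns grow to the right and rows downward; lengths in m; the calibration is good to about 2 mm. A picture is of the moment at which its call begins: read the wrist's pose just before it. get_calibration takes no time and is no camera call; for the wrist camera it gives the pose at the moment of the call.
- ticket.hand_in(): hands the job in; it is judged then, once.
The state is a dict: "time": time; "qpos": joint angles; "qvel": joint speeds; "joint_efforts": joint torques, N m; "tool_pos": TCP position; "tool_rot": TCP orientation; "contact_force": force on the tool from outside, world axes, zero at the start; "torque": the same for the moment, N m; "opening": finger opening in m; "grip_force": force on a finger pad.
Only numpy, scipy, OpenCV 4.12 (cv2) and the standard library are available. Lean on these libraries where they do the work, as an engineer would, in place of code of your own. Each camera call takes 0.05 s, during which the arm holds its last target. There are 200 camera calls.

### The job

The white filter capsule is to move from the gas turret it is on to the other turret, whose steel tube is bare. Squeeze the grey release ring in against the capsule and keep it in while you draw the capsule straight off its tube, then push the capsule onto the bare tube until it is felt to stop, fully home and locked, and let go so that the ring springs right out again. Work gently so that neither tube is strained, and leave the other things on the worktop where they are.

Things in the scene. Friction and masses are not known exactly. Their poses are not given: they have to be found in the camera images.
- capsule: White ribbed round filter capsule, 46 mm dia, 42 mm long, about 0.1 kg. Origin on its axis in the plane of its mouth face; +x points out of the mouth, to the turret. Flat back face at x = -42 mm; an 11 mm dia, 15 mm long hose stub stands out of its centre. The teeth inside let it off its tube only with the ring held in.
- ring (a joint): Grey release ring at the mouth, travel in m: 0 = sprung out, 0.004 = pressed in. The teeth let go of the collar at about 0.0033. Its spring takes 6 N to start and 10 N fully in; 12 to 16 N of grip between back face and ring holds it in. Pushed on with the ring free, and held straight, the teeth snap over the collar at 5 to 8 N.
- ring_face (a point): Centre of the ring's outer face, +x out of it. Flange 43 mm dia, 4 mm thick, bore 20 mm; with the ring out this face lies 9 mm outside the mouth face and 51 mm from the back face; pressed in, 47 mm. From above, keep the fingertips at least 11 mm above the axis, clear of tube and collar: the flange reaches 21 mm above the axis.
- turret_a: White gas turret, fixed to the worktop, that carries the capsule at the start: column with a grey knob on top, 155 mm high, foot 72 mm dia. Origin under the column; a rigid steel tube, 12 mm dia, points along its -x at z = 100 mm, tip 128 mm from the column axis. A load above 15 N on a turret or tube strains it.
- turret_b: The same turret with a bare tube. Its tube was cut by hand: the tip is 120.5 to 135.5 mm out along -x, so feel for the stop. Fully home, the capsule points as the turret does, its mouth face 85.5 to 100.5 mm from the column axis; it then has 2.5 mm of free play before the teeth hold it (as on turret a).
- turret_b_outlet (a point): Nominal tip of turret b's tube (not the true one), on the tube's axis, 128 mm out and 100 mm up; -x points out of the tube. Nose tapers from 12 to 7 mm dia over 6 mm. A collar, 18 mm dia, 17 mm long, starts 8.5 mm behind the tip; the capsule's guide bore (13 mm dia, starts 26.5 mm inside the mouth face) stops against it.
- vial: White capped vial, 25 mm dia, 67 mm tall, bystander. Origin under its centre.
- pot_lid: White round pot lid, 70 mm dia, 16 mm high, bystander. Origin under its centre.
- syringe: Syringe lying on the worktop, 115 mm long, bystander.
- glass_rod: Glass stirring rod, 180 mm long, 7 mm dia, bystander.
- spatula_black: Spatula with black handle, 212 mm long, bystander.

How it is judged:
By the outcome, as a careful person would: the job done as asked, in the order asked, and still so for the second after the job is handed in, with the robot touching nothing.
It also fails if it takes over 64 s, if anything falls off the work surface, if the arm or the gripper's body presses on something with over 40 N, if the wrist force passes 120 N, or if a joint passes its speed limit or range.

## Working session

There is one attempt and no reset: what is moved stays moved. The work goes in short steps, Python scripts to look and compute and a shell command to move; the robot and the scene stay as the last step left them, time stands still between calls to the robot, and variables do not carry over. Pictures are saved under pics/ and viewed, at most 10 in all, crops included, and the job is handed in when it is done.

```bash
mkdir -p pics; python3 - <<'E'
from cell import telemetry, vision
import cv2,numpy as np
print(telemetry.observe())
for n in ["top","side"]:
    p,d=vision.read_camera(n); cv2.imwrite(f"pics/{n}0.png",p[:,:,::-1]); np.savez(f"pics/{n}0.npz",p=p,d=d)
    c=vision.get_calibration(n); print(n,c); R=cv2.Rodrigues(np.array(c['rvec'],float))[0]; print(-R.T@np.array(c['tvec']).ravel(), R[2])
E
```

```text
{'time': 0.0, 'qpos': array([ 1.03700212e+00,  3.42731221e-01,  1.52501775e+00, -8.07653972e-06,
        1.27538970e+00, -1.45975365e-01]), 'qvel': array([-0.00058236,  0.00070923, -0.00191234,  0.00063169,  0.00085561,
        0.00013909]), 'joint_efforts': array([-1.41966043e-04, -4.31243312e+01, -2.44220889e+01,  7.19633955e-02,
        5.57232206e-02, -7.24821189e-05]), 'tool_pos': array([0.19843938, 0.48590865, 0.40404008]), 'tool_rot': array([-3.14006195e+00, -2.17239712e-04,  2.75377600e+00]), 'contact_force': array([ 0.36297057, -0.45928537, -0.1338429 ]), 'torque': array([-0.00304593,  0.00133463, -0.02694144]), 'grip_force': 0.0, 'opening': 0.09168588932581988}
top {'camera_matrix': array([[571.59074465,   0.        , 325.78398773],
       [  0.        , 571.59074465, 245.20131103],
       [  0.        ,   0.        ,   1.        ]]), 'rvec': array([ 2.17401798, -2.18703282,  0.093417  ]), 'tvec': array([0.0373351 , 0.5793914 , 1.19187848])}
[0.47914687 0.03770361 1.23558056] [ 0.08262553 -0.00314797 -0.99657569]
side {'camera_matrix': array([[435.9687073 ,   0.        , 317.23409619],
       [  0.        , 435.9687073 , 239.19055616],
       [  0.        ,   0.        ,   1.        ]]), 'rvec': array([-0.00408215, -2.64233671,  1.66255531]), 'tvec': array([0.5647858 , 0.05532306, 1.04801969])}
[0.54793307 0.92546198 0.51349624] [ 0.01530251 -0.90143786 -0.43263798]
```

View pics/top0.png

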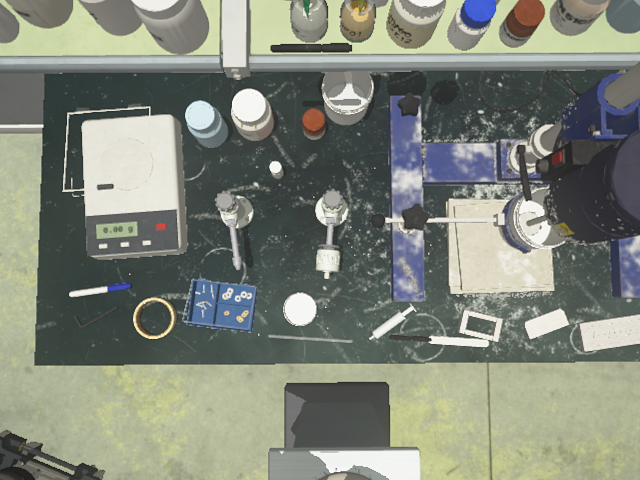

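View pics/side0.png

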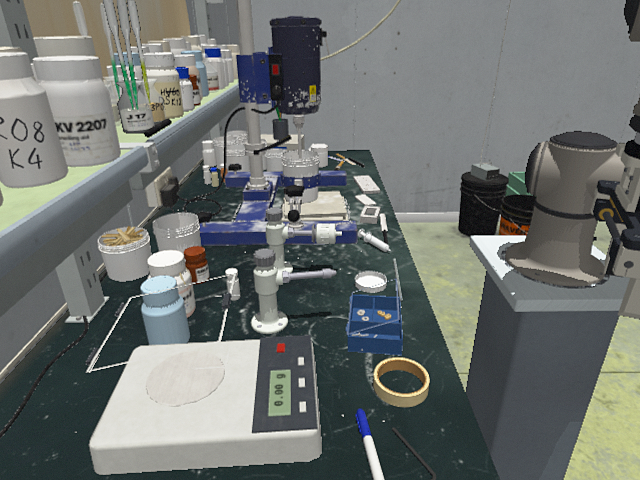

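The top view shows turret a, with its knob at about (333,200) and the capsule at (327,260). Turret b's knob is at (226,202) and its bare tube tip is near (238,268). Both tubes point roughly toward the robot.

```bash
cat > h.py <<'E'
import numpy as np,cv2
from cell import vision,telemetry
def cam(n):
    c=vision.get_calibration(n); return c['camera_matrix'],cv2.Rodrigues(np.array(c['rvec'],float))[0],np.array(c['tvec'],float).ravel()
def cloud(d,K,R,t):
    v,u=np.mgrid[:480,:640]; P=np.stack([(u-K[0,2])/K[0,0]*d,(v-K[1,2])/K[1,1]*d,d],-1)
    return (P-t)@R
def ray(uv,z,K,R,t):
    r=R.T@np.array([(uv[0]-K[0,2])/K[0,0],(uv[1]-K[1,2])/K[1,1],1]); c=-R.T@t
    return c+r*(z-c[2])/r[2]
def rpy(a): 
    from scipy.spatial.transform import Rotation as r
    return r.from_euler('xyz',a).as_matrix()
E
python3 - <<'E'
from h import *
d=np.load('pics/top0.npz')['d']; C=cloud(d,*cam('top'))
print("table z",np.median(C[340:350,100:250,2]))
for n,(u0,u1) in dict(a=(300,365),b=(205,275)).items():
    m=np.zeros(d.shape,bool); m[180:285,u0:u1]=1; m&=d>0
    Q=C[m]; k=Q[Q[:,2]>.145]; print(n,'knob',k.mean(0),k.max(0),k.min(0))
    T=Q[(Q[:,2]>.09)&(Q[:,2]<.145)]
    for x in np.arange(T[:,0].min(),k[:,0].mean(),.01):
        s=T[(T[:,0]>=x)&(T[:,0]<x+.01)]
        if len(s): print(round(x,3),len(s),'y',s[:,1].min().round(4),s[:,1].max().round(4),'mid',np.mean([s[:,1].min(),s[:,1].max()]).round(4),'ztop',s[:,2].max().round(4))
E
```

```text
table z -0.0001856132770895464
a knob [0.6574281  0.0222277  0.15437311] [0.67702275 0.04101056 0.16120874] [0.63862789 0.00454508 0.14632906]
0.508 29 y 0.0301 0.0381 mid 0.0341 ztop 0.1096
0.518 93 y 0.0101 0.0558 mid 0.033 ztop 0.1253
0.528 113 y 0.0101 0.0537 mid 0.0319 ztop 0.1259
0.538 115 y 0.0101 0.0538 mid 0.0319 ztop 0.1243
0.548 116 y 0.0079 0.0538 mid 0.0308 ztop 0.1261
0.558 95 y 0.0081 0.0517 mid 0.0299 ztop 0.1245
0.568 73 y 0.0078 0.0496 mid 0.0287 ztop 0.1219
0.578 30 y 0.0237 0.0337 mid 0.0287 ztop 0.1104
0.588 30 y 0.0216 0.0336 mid 0.0276 ztop 0.1096
0.598 30 y 0.0215 0.0315 mid 0.0265 ztop 0.1097
0.608 39 y 0.0156 0.0334 mid 0.0245 ztop 0.1106
0.618 54 y 0.0134 0.0354 mid 0.0244 ztop 0.1152
0.628 78 y 0.0113 0.0373 mid 0.0243 ztop 0.1227
0.638 79 y 0.0035 0.0413 mid 0.0224 ztop 0.1447
0.648 31 y 0.0011 0.0433 mid 0.0222 ztop 0.1446
b knob [0.65471334 0.22725234 0.15396143] [0.67412211 0.2465592  0.16167548] [0.63601061 0.20911266 0.1455251 ]
0.527 37 y 0.2042 0.218 mid 0.2111 ztop 0.1111
0.537 48 y 0.2021 0.22 mid 0.2111 ztop 0.1126
0.547 33 y 0.2039 0.2204 mid 0.2121 ztop 0.1147
0.557 31 y 0.2085 0.2209 mid 0.2147 ztop 0.1095
0.567 29 y 0.2101 0.2212 mid 0.2156 ztop 0.1098
0.577 31 y 0.211 0.223 mid 0.217 ztop 0.1127
0.587 30 y 0.2126 0.2246 mid 0.2186 ztop 0.1088
0.597 30 y 0.2148 0.2251 mid 0.2199 ztop 0.1083
0.607 46 y 0.2129 0.2322 mid 0.2225 ztop 0.1148
0.617 58 y 0.2124 0.2357 mid 0.2241 ztop 0.1154
0.627 83 y 0.2106 0.2394 mid 0.225 ztop 0.1212
0.637 74 y 0.208 0.2464 mid 0.2272 ztop 0.1449
0.647 37 y 0.2064 0.2156 mid 0.211 ztop 0.1441
```

```bash
python3 -m crank '[[1,-40,-24,0,0.11],[1,-80,-48,0,0.22],[1,-115,-68,0,0.33],[1,-150,-88,0,0.44],[1,-185,-108,0,0.55],[1,-220,-129,0,0.66],[1,-255,-150,0,0.77],[1,-290,-170,0,0.88],[1,-325,-191,0,0.99],[1,-360,-211,0,1.1],[1,-395,-232,0,1.2],[1,-425,-250,0,1.266]]'
```

```text
time: 1.1
tool_pos: [0.4986, 0.0914, 0.4044]
tool_rot: [-3.141, 0.0, 1.482]
contact_force: [0.8, 0.7, 0.1]
opening: 0.0918
grip_force: 0.0
```

```bash
python3 -m crank '[[1,-28,26,10,0],[1,-56,52,20,0],[1,-56,52,20,0],[1,-56,52,20,0]]'; python3 - <<'E'
from h import *
print(telemetry.observe()['tool_pos'],telemetry.observe()['tool_rot'])
c=cam('wrist'); p,d=vision.read_camera('wrist'); cv2.imwrite('pics/w1.png',p[:,:,::-1]); np.savez('pics/w1.npz',p=p,d=d,K=c[0],R=c[1],t=c[2]); print(c, -c[1].T@c[2])
E
```

```text
time: 1.43
tool_pos: [0.5451, 0.0322, 0.3832]
tool_rot: [-3.139, -0.0, 1.485]
contact_force: [-0.4, -0.4, 0.1]
opening: 0.0919
grip_force: 0.0
[0.54513995 0.03216382 0.38317753] [-3.13862720e+00 -1.78994195e-04  1.48451188e+00]
(array([[332.05227992,   0.        , 319.24841815],
       [  0.        , 332.05227992, 239.25083759],
       [  0.        ,   0.        ,   1.        ]]), array([[ 0.99636382, -0.08516221, -0.00255643],
       [-0.08043954, -0.95015285,  0.30122922],
       [-0.02808235, -0.29992826, -0.95354833]]), array([-0.54023934,  0.04251071,  0.39602666])) [0.55281583 0.11316328 0.36344401]
```

View pics/w1.png

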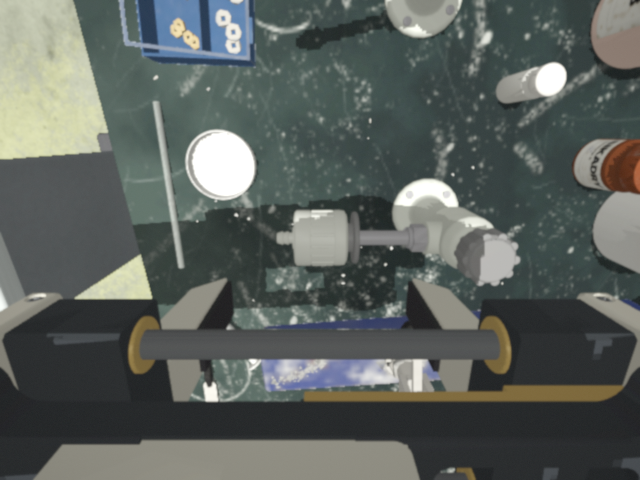

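The wrist picture shows the capsule centred at about (322,238), with its back edge at u≈293, the ring flange at u≈350–359 and the tube at v≈238. The syringe-side items are clear of the work area.

```bash
python3 - <<'E'
from h import *
z=np.load('pics/w1.npz'); C=cloud(z['d'],z['K'],z['R'],z['t'])
m=np.zeros(C.shape[:2],bool); m[190:285,270:525]=1; m&=z['d']>0
Q=C[m]; Q=Q[Q[:,2]>.085]
k=Q[Q[:,2]>.148]; print('knob',k.mean(0),k.min(0),k.max(0))
for x in np.arange(.5,.6,.004):
    s=Q[(Q[:,0]>=x)&(Q[:,0]<x+.004)]
    if len(s): 
        t=s[s[:,2]>s[:,2].max()-.003]; print(round(x,3),len(s),s[:,1].min().round(4),s[:,1].max().round(4),'zmax',s[:,2].max().round(4),'ridge y',t[:,1].mean().round(4))
# row profile along axis at top
for v in (228,238,246): print(v,[(u,*C[v,u].round(3)) for u in list(range(284,300,2))+list(range(344,366,2))])
E
```

```text
knob [0.65685842 0.02471307 0.15645194] [0.59203458 0.00365187 0.14802512] [0.6801605  0.04160958 0.21367419]
0.508 22 0.0307 0.0386 zmax 0.1053 ridge y 0.0346
0.512 58 0.0296 0.0395 zmax 0.1059 ridge y 0.0346
0.516 58 0.0296 0.039 zmax 0.1058 ridge y 0.0343
0.52 49 0.0154 0.0382 zmax 0.1115 ridge y 0.0233
0.524 159 0.0135 0.0545 zmax 0.1239 ridge y 0.0321
0.528 284 0.0129 0.0559 zmax 0.1239 ridge y 0.0331
0.532 279 0.0121 0.0557 zmax 0.1237 ridge y 0.0335
0.536 285 0.0111 0.0554 zmax 0.1238 ridge y 0.0329
0.54 282 0.0114 0.0549 zmax 0.1237 ridge y 0.0319
0.544 281 0.0106 0.0547 zmax 0.1232 ridge y 0.032
0.548 284 0.0103 0.0541 zmax 0.1235 ridge y 0.0316
0.552 282 0.0102 0.0539 zmax 0.1234 ridge y 0.0311
0.556 286 0.01 0.0534 zmax 0.1232 ridge y 0.0308
0.56 283 0.0101 0.0534 zmax 0.1233 ridge y 0.0316
0.564 218 0.0136 0.0527 zmax 0.1231 ridge y 0.0314
0.568 189 0.0093 0.0495 zmax 0.1186 ridge y 0.0214
0.572 278 0.01 0.0507 zmax 0.1216 ridge y 0.0292
0.576 86 0.0229 0.0505 zmax 0.1206 ridge y 0.0359
0.58 71 0.0231 0.0347 zmax 0.1077 ridge y 0.0289
0.584 69 0.024 0.0344 zmax 0.107 ridg
[... 3101 characters left out ...]
), (344, np.float64(0.564), np.float64(0.03), np.float64(0.122)), (346, np.float64(0.566), np.float64(0.029), np.float64(0.12)), (348, np.float64(0.568), np.float64(0.026), np.float64(0.11)), (350, np.float64(0.57), np.float64(0.026), np.float64(0.111)), (352, np.float64(0.571), np.float64(0.026), np.float64(0.11)), (354, np.float64(0.572), np.float64(0.028), np.float64(0.118)), (356, np.float64(0.573), np.float64(0.029), np.float64(0.121)), (358, np.float64(0.575), np.float64(0.029), np.float64(0.121)), (360, np.float64(0.588), np.float64(-0.013), np.float64(0.001)), (362, np.float64(0.591), np.float64(-0.013), np.float64(0.0)), (364, np.float64(0.593), np.float64(-0.014), np.float64(0.0))]
```

```bash
python3 -m crank '[[0.44,0,2,0,0],[0.44,0,2,0,0],[0.44,0,2,15,0],[0.44,0,2,40,0],[0.44,0,2,65,0],[0.44,0,2,80,0],[0.44,0,2,80,0],[0.44,0,2,80,0]]' 14; python3 - <<'E'
from h import *
print(telemetry.observe())
c=cam('wrist'); p,d=vision.read_camera('wrist'); cv2.imwrite('pics/w2.png',p[:,:,::-1]); np.savez('pics/w2.npz',p=p,d=d,K=c[0],R=c[1],t=c[2])
o=telemetry.observe(); print(o['tool_pos'],o['tool_rot'],o['contact_force'])
C=cloud(d,*c); Q=C[(d>0.05)]; Q=Q[(Q[:,2]>.085)&(Q[:,2]<.13)&(abs(Q[:,1]-.03)<.03)]
for x in np.arange(.516,.59,.003):
    s=Q[(Q[:,0]>=x)&(Q[:,0]<x+.003)]
    if len(s): print(round(x,3),len(s),s[:,1].min().round(4),s[:,1].max().round(4),s[:,2].max().round(4))
E
```

```text
time: 2.15
tool_pos: [0.5463, 0.0345, 0.305]
tool_rot: [-3.141, -0.0, 1.489]
contact_force: [0.6, -0.7, 0.7]
opening: 0.066
grip_force: 0.0
{'time': 2.15, 'qpos': array([-7.70017848e-02,  4.80750721e-01,  1.60247150e+00,  1.48424988e-04,
        1.05898351e+00,  4.54888940e-03]), 'qvel': array([-0.00601393, -0.02480518, -0.03802132, -0.0018494 ,  0.00603183,
       -0.00121148]), 'joint_efforts': array([-2.02316686e-02, -4.55910659e+01, -2.03372151e+01,  6.36883266e-02,
       -1.91419391e-02,  3.42518342e-04]), 'tool_pos': array([0.54632075, 0.03449423, 0.30499759]), 'tool_rot': array([-3.14097899e+00, -1.26570753e-04,  1.48917288e+00]), 'contact_force': array([ 0.56249057, -0.66689612,  0.73440161]), 'torque': array([-0.09501277,  0.0999314 ,  0.01854098]), 'grip_force': 0.0, 'opening': 0.06603858713715834}
[0.54673121 0.03433511 0.30592671] [ 3.13995173e+00 -1.32609679e-04  1.48896598e+00] [-0.50889191  0.03414299 -0.34737608]
0.516 79 0.0299 0.0392 0.1063
0.519 87 0.0295 0.0392 0.1059
0.522 49 0.0159 0.0426 0.1198
0.525 239 0.0147 0.0552 0.1234
0.528 410 0.0142 0.0561 0.1236
0.531 417 0.014 0.0559 0.1238
0.534 406 0.014 0.0555 0.1239
0.537 423 0.0105 0.0554 0.1235
0.54 406 0.0103 0.0551 0.1235
0.543 410 0.0149 0.0548 0.1237
0.546 413 0.0146 0.0545 0.1232
0.549 407 0.0146 0.0545 0.1239
0.552 411 0.0145 0.0541 0.1235
0.555 411 0.0132 0.0542 0.1234
0.558 415 0.0132 0.0536 0.1241
0.561 403 0.0117 0.0534 0.1233
0.564 348 0.0149 0.0532 0.1229
0.567 183 0.0196 0.0518 0.1199
0.57 395 0.0092 0.0427 0.1215
0.573 428 0.0125 0.051 0.1219
0.576 102 0.0273 0.0507 0.1201
0.579 129 0.0218 0.0403 0.13
0.582 106 0.0245 0.042 0.1299
0.585 53 0.0305 0.042 0.1299
0.588 40 0.0308 0.034 0.1063
```

View pics/w2.png

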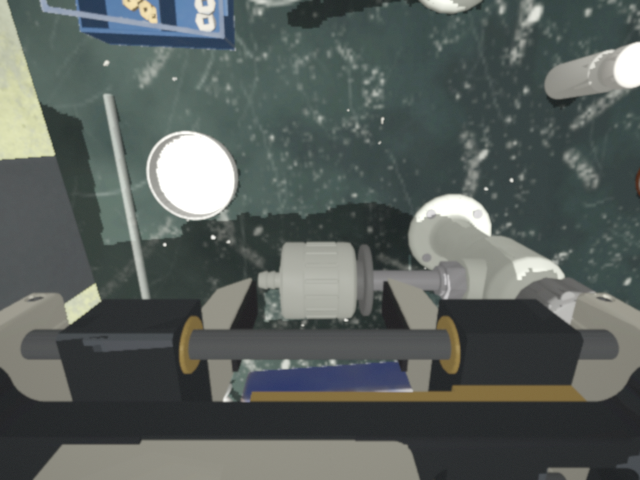

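The capsule's back edge is at u≈281 and the ring face at u≈372, between the fingers at u≈250 and u≈387. The tool sits about 2 mm off the axis sideways, so I'll correct that and go down.

```bash
python3 -m crank '[[0.44,-2,1.5,0,0],[0.44,-2,1.5,7,0],[0.44,-2,1.5,14,0],[0.2,-2,1.5,14,0],[0.2,-2,1.5,14,0],[0.2,-2,1.5,14,0]]' 14; python3 -m crank '[[0.17,0,0,0,0],[0.14,0,0,0,0],[0.14,0,0,0,0]]'; python3 -m crank '[[0.11,0,0,0,0],[0.11,0,0,0,0]]'
```

```text
time: 2.7
tool_pos: [0.5479, 0.0314, 0.2907]
tool_rot: [-3.141, -0.0, 1.488]
contact_force: [-0.3, 0.4, -0.1]
opening: 0.0554
grip_force: 0.0
time: 2.95
tool_pos: [0.5481, 0.0314, 0.291]
tool_rot: [3.14, -0.0, 1.488]
contact_force: [1.0, -0.4, -0.3]
opening: 0.0522
grip_force: 0.5
time: 3.12
tool_pos: [0.5482, 0.0315, 0.291]
tool_rot: [3.14, -0.0, 1.488]
contact_force: [2.5, -0.5, 1.0]
opening: 0.0509
grip_force: 1.0
```

```bash
python3 -m crank '[[0.11,0,0.7,0,0],[0.09,0,0.7,0,0],[0.07,0,0.7,0,0]]' 14;  python3 -m crank '[[0.05,0,0,0,0],[0.03,0,0,0,0],[0.03,0,0,0,0]]'
```

```text
time: 3.37
tool_pos: [0.5482, 0.0315, 0.2908]
tool_rot: [-3.14, -0.0, 1.488]
contact_force: [-3.0, 0.3, 4.8]
opening: 0.0495
grip_force: 8.8
time: 3.62
tool_pos: [0.5478, 0.0316, 0.2907]
tool_rot: [-3.139, -0.0, 1.488]
contact_force: [-4.8, -0.1, 5.8]
opening: 0.0474
grip_force: 11.6
```

```bash
python3 -m crank '[[-0.05,0,-0.8,-0.3,0],[-0.05,0,-1.2,-0.5,0],[-0.05,0,-1.2,-0.5,0]]' 15
```

```text
time: 3.87
tool_pos: [0.5474, 0.0316, 0.291]
tool_rot: [3.142, -0.0, 1.488]
contact_force: [-0.8, -0.0, -0.5]
opening: 0.0467
grip_force: 15.0
```

```bash
python3 -m crank '[[-0.05,0,-1,0,0],[-0.05,0,-2,0,0],[-0.05,0,-3,0,0],[-0.05,0,-4,0,0]]' 15;python3 -m crank '[[-0.05,0,-2,0,0],[-0.05,0,-4,0,0],[-0.05,0,-5,0,0]]' 15
```

```text
time: 4.2
tool_pos: [0.5433, 0.0319, 0.291]
tool_rot: [-3.141, -0.0, 1.488]
contact_force: [-0.3, -0.5, -0.9]
opening: 0.0468
grip_force: 15.0
time: 4.45
tool_pos: [0.5381, 0.0323, 0.2911]
tool_rot: [-3.141, -0.0, 1.488]
contact_force: [-0.2, 0.3, -1.8]
opening: 0.0467
grip_force: 15.0
```

```bash
python3 -m crank '[[-0.05,0,-4,0,0],[-0.05,0,-8,0,0],[-0.05,0,-12,0,0],[-0.05,0,-16,0,0]]' 15;python3 -m crank '[[-0.05,0,-4,0,0],[-0.05,0,-8,0,0],[-0.05,0,-12,0,0],[-0.05,0,-16,0,0],[-0.05,0,-22,0,0],[-0.05,0,-28,0,0],[-0.05,0,-36,0,0],[-0.05,0,-40,0,0]]' 15; python3 - <<'E'
from h import *
print(telemetry.observe()['contact_force'],telemetry.observe()['torque'])
p,d=vision.read_camera('side'); cv2.imwrite('pics/s1.png',cv2.resize(p[170:310,180:430,::-1],None,fx=3,fy=3))
E
```

```text
time: 4.78
tool_pos: [0.522, 0.0336, 0.2912]
tool_rot: [-3.142, -0.0, 1.488]
contact_force: [-0.4, 0.4, -1.8]
opening: 0.0467
grip_force: 15.0
time: 5.45
tool_pos: [0.4814, 0.0371, 0.2911]
tool_rot: [-3.141, -0.0, 1.488]
contact_force: [-0.6, -0.0, -1.8]
opening: 0.0464
grip_force: 15.0
[-0.58366935 -0.03069122 -1.78051317] [-0.07855132  0.02550605  0.01054617]
```

View pics/s1.png

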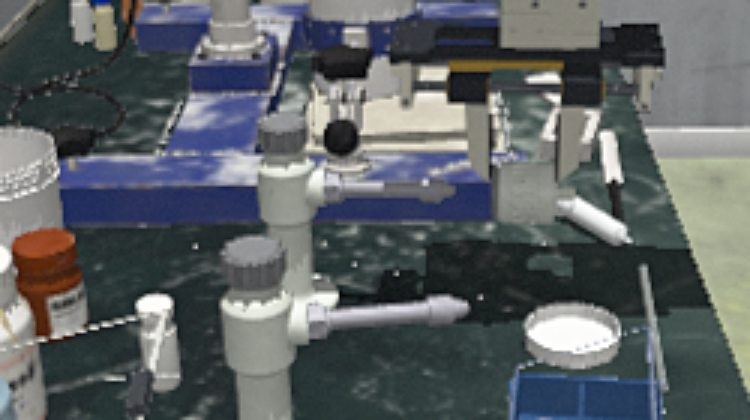

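The capsule is off tube a (now bare, around (440,190)), held level at (525,190). I'll back away toward turret b, turn to its heading and look.

```bash
python3 -m crank '[[-0.05,8,-15,0,0],[-0.05,24,-34,0,-0.03],[-0.05,46,-34,0,-0.1],[-0.05,70,-34,0,-0.16],[-0.05,88,-34,0,-0.2],[-0.05,96,-34,0,-0.213],[-0.05,96,-34,0,-0.213],[-0.05,96,-34,0,-0.213]]' 15; python3 - <<'E'
from h import *
o=telemetry.observe(); print(o['tool_pos'],o['tool_rot'],o['contact_force'])
c=cam('wrist'); p,d=vision.read_camera('wrist'); cv2.imwrite('pics/w3.png',p[:,:,::-1]); np.savez('pics/w3.npz',p=p,d=d,K=c[0],R=c[1],t=c[2])
o=telemetry.observe(); print(o['tool_pos'],o['tool_rot'])
C=cloud(d,*c); Q=C[d>0.05]
T=Q[(Q[:,2]>.088)&(Q[:,2]<.125)&(abs(Q[:,1]-.215)<.03)&(Q[:,0]>.5)]
for x in np.arange(.51,.62,.004):
    s=T[(T[:,0]>=x)&(T[:,0]<x+.004)]
    if len(s): t=s[s[:,2]>s[:,2].max()-.002]; print(round(x,3),len(s),'mid',((s[:,1].min()+s[:,1].max())/2).round(4),'w',np.ptp(s[:,1]).round(4),s[:,2].max().round(4),'ridge',t[:,1].mean().round(4))
E
```

```text
time: 6.17
tool_pos: [0.4566, 0.1352, 0.2911]
tool_rot: [-3.141, 0.0, 1.701]
contact_force: [0.2, 0.4, -1.2]
opening: 0.0464
grip_force: 15.0
[0.45664361 0.13524227 0.29111165] [-3.14137568e+00  3.16812395e-04  1.70076141e+00] [ 0.17893196  0.41381892 -1.24814004]
[0.45666916 0.13484756 0.29113568] [-3.14132910e+00  3.01110994e-04  1.69998386e+00]
0.526 126 mid 0.21 w 0.0081 0.1055 ridge 0.21
0.53 218 mid 0.2108 w 0.0111 0.1071 ridge 0.2104
0.534 327 mid 0.2116 w 0.0155 0.1099 ridge 0.2118
0.538 354 mid 0.2114 w 0.0178 0.1105 ridge 0.2114
0.542 297 mid 0.212 w 0.0177 0.1104 ridge 0.2124
0.546 291 mid 0.2125 w 0.0179 0.1103 ridge 0.2124
0.55 264 mid 0.2129 w 0.0176 0.1112 ridge 0.2131
0.554 124 mid 0.2121 w 0.015 0.1082 ridge 0.213
0.558 197 mid 0.2142 w 0.0119 0.1077 ridge 0.2142
0.562 194 mid 0.2149 w 0.0121 0.1078 ridge 0.2146
0.566 210 mid 0.2154 w 0.0123 0.1081 ridge 0.2153
0.57 204 mid 0.2159 w 0.0122 0.1075 ridge 0.216
0.574 197 mid 0.2169 w 0.0117 0.1075 ridge 0.2167
0.578 193 mid 0.2173 w 0.0119 0.1076 ridge 0.2173
0.582 194 mid 0.2179 w 0.0117 0.1077 ridge 0.2179
0.586 198 mid 0.2183 w 0.0118 0.1082 ridge 0.218
0.59 197 mid 0.2188 w 0.0117 0.1077 ridge 0.2189
0.594 197 mid 0.2195 w 0.0118 0.1081 ridge 0.2194
0.598 199 mid 0.22 w 0.0123 0.1079 ridge 0.2202
0.602 129 mid 0.2207 w 0.0122 0.1075 ridge 0.2196
0.606 20 mid 0.2164 w 0.0029 0.1046 ridge 0.2164
0.614 3 mid 0.215 w 0.001 0.097 ridge 0.215
```

View pics/w3.png

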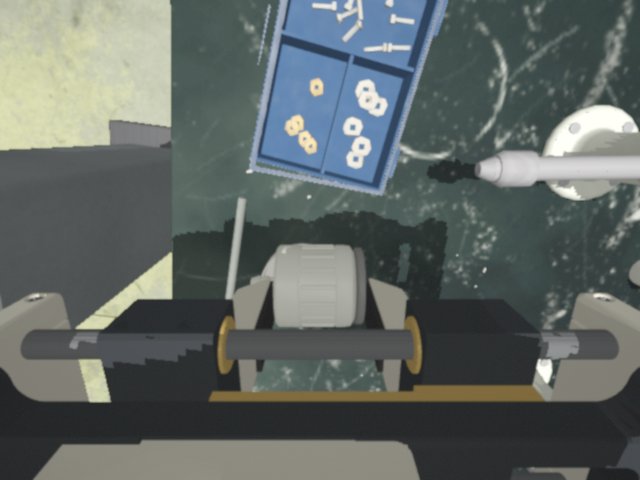

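The held capsule is at about (320,285), with its ring on the right at u≈360. Tube b's tip is at about (480,168), and its tube runs right along v≈168. I'll fit both axes from the depth data to get the offsets.

```bash
cat > fit.py <<'E'
from h import *
from scipy.optimize import least_squares
def cyl(P,r):  # axis along x: y=a+b(x-xm), z=c+e(x-xm)
    xm=P[:,0].mean()
    def f(q):
        y=P[:,1]-q[0]-q[1]*(P[:,0]-xm); z=P[:,2]-q[2]-q[3]*(P[:,0]-xm)
        return np.hypot(y,z)-r
    s=least_squares(f,[P[:,1].mean(),0,P[:,2].max()-r,0],loss='soft_l1',f_scale=.0007); return xm,s.x,np.abs(s.fun).mean()
E
python3 - <<'E'
from fit import *
z=np.load('pics/w3.npz'); C=cloud(z['d'],z['K'],z['R'],z['t'])
tp=np.array([.4566,.1350,.2911]); yaw=1.7004
ax=np.array([np.sin(yaw),-np.cos(yaw),0]); lat=np.array([np.cos(yaw),np.sin(yaw),0])  # tool y, tool x
L=lambda Q: np.stack([(Q-tp)@ax,(Q-tp)@lat,Q[:,2]],1)   # along, lateral(tool x), height
cap=L(C[246:326,284:352].reshape(-1,3)); cap=cap[(cap[:,2]>.1)&(abs(cap[:,0])<.03)]
xm,q,e=cyl(cap,.023); print('cap',xm,q,e, cap[:,0].min(),cap[:,0].max())
Q=L(C[120:215,465:640].reshape(-1,3)); Q=Q[(Q[:,2]>.09)&(Q[:,2]<.115)]
print('tip along',np.sort(Q[:,0])[[0,5,20]])
tb=Q[(Q[:,0]>.114)&(Q[:,0]<.155)]; xm2,q2,e2=cyl(tb,.006); print('tube',len(tb),xm2,q2,e2)
co=Q[(Q[:,0]>.093)&(Q[:,0]<.104)]; xm3,q3,e3=cyl(co,.009); print('collar',len(co),xm3,q3,e3)
r=C[250:320,356:368].reshape(-1,3); r=L(r); r=r[r[:,2]>.1]; print('ring face along',np.percentile(r[:,0],[50,90,98]))
E
```

```text
cap -0.000167385085098078 [-0.0002959   0.00016063  0.09915871 -0.00338094] 0.001278941832685201 -0.018477101256742345 0.018000566631796888
tip along [0.08026372 0.08048669 0.08068348]
tube 2018 0.1344842214283751 [ 0.06541957  0.01577786  0.10036791 -0.00078715] 0.0003984327717520572
collar 813 0.09853170410515276 [ 0.06485111  0.00872238  0.10007786 -0.00854487] 0.00041768029979287794
ring face along [0.02198414 0.02416107 0.02441302]
```

```bash
python3 -m crank '[[-0.05,22,0,-0.3,-0.008],[-0.05,46,0,-0.3,-0.016],[-0.05,62,10,-0.3,-0.016],[-0.05,64.2,24,-0.3,-0.016],[-0.05,64.2,34,-0.3,-0.016],[-0.05,64.2,34,-0.3,-0.016],[-0.05,64.2,34,-0.3,-0.016]]' 15; python3 - <<'E'
from fit import *
o=telemetry.observe(); c=cam('wrist'); p,d=vision.read_camera('wrist'); cv2.imwrite('pics/w4.png',p[:,:,::-1]); o2=telemetry.observe(); C=cloud(d,*c)
tp=(o['tool_pos']+o2['tool_pos'])/2; yaw=(o['tool_rot'][2]+o2['tool_rot'][2])/2; print(tp,yaw,o['contact_force'])
ax=np.array([np.sin(yaw),-np.cos(yaw),0]); lat=np.array([np.cos(yaw),np.sin(yaw),0])
Q=C[d>.05].reshape(-1,3); Q=np.stack([(Q-tp)@ax,(Q-tp)@lat,Q[:,2]],1); Q=Q[(Q[:,2]>.088)&(Q[:,2]<.126)&(abs(Q[:,1])<.026)]
a=Q[(abs(Q[:,0])<.014)]; print('cap',len(a),cyl(a,.023))
T=Q[(Q[:,0]>.04)&(Q[:,2]<.113)&(abs(Q[:,1])<.012)]; tip=np.sort(T[:,0])[20]; print('tip',tip)
b=T[(T[:,0]>tip+.010)&(T[:,0]<tip+.023)]; print('collar',len(b),cyl(b,.009))
b=T[(T[:,0]>tip+.029)&(T[:,0]<tip+.07)]; print('tube',len(b),cyl(b,.006))
E
```

```text
time: 6.8
tool_pos: [0.4822, 0.2025, 0.2912]
tool_rot: [-3.141, 0.0, 1.715]
contact_force: [-0.2, 0.1, -2.1]
opening: 0.0466
grip_force: 15.0
[0.48199486 0.20248758 0.29120063] 1.7151056154218596 [-0.20016441  0.05449319 -2.12227608]
cap 4472 (np.float64(-2.757311697333545e-05), array([-0.00064387,  0.00172118,  0.09915006,  0.00355706]), np.float64(0.0005365954987518915))
tip 0.04721506830293836
collar 734 (np.float64(0.06354981870337427), array([0.00012816, 0.01326141, 0.1000657 , 0.01772697]), np.float64(0.0004553210715827366))
tube 1630 (np.float64(0.0967576089382374), array([0.00025991, 0.00247351, 0.10033383, 0.00050973]), np.float64(0.00039039340641788047))
```

View pics/w4.png

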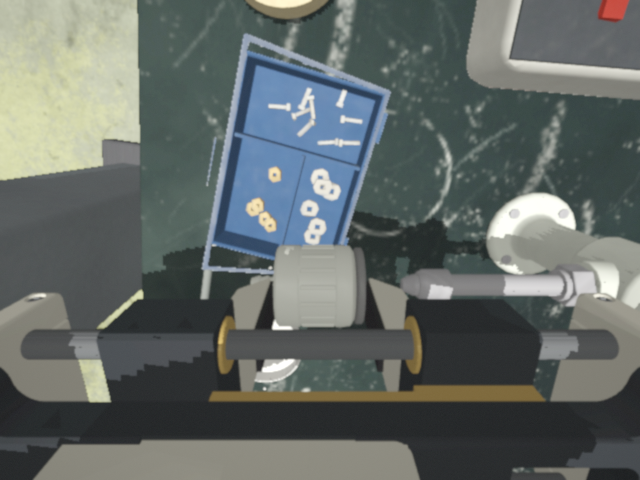

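The tube tip is at (405,285), in line with the capsule centre at (320,285). I'll trim by 0.7 mm sideways and 0.5 mm up, then advance and watch the forces.

```bash
python3 -m crank '[[-0.05,0.7,5,-0.5,0],[-0.05,0.7,12,-0.5,0],[-0.05,0.7,18,-0.5,0],[-0.05,0.7,24,-0.5,0],[-0.05,0.7,30,-0.5,0],[-0.05,0.7,34,-0.5,0]]' 15;python3 -m crank '[[-0.05,0,4,0,0],[-0.05,0,8,0,0],[-0.05,0,12,0,0],[-0.05,0,15,0,0]]' 15;python3 -m crank '[[-0.05,0,2,0,0],[-0.05,0,4,0,0],[-0.05,0,5,0,0]]' 15
```

```text
time: 7.35
tool_pos: [0.5165, 0.2091, 0.292]
tool_rot: [3.141, -0.0, 1.717]
contact_force: [-0.3, -0.6, -1.4]
opening: 0.0465
grip_force: 15.0
time: 7.68
tool_pos: [0.5308, 0.2112, 0.2918]
tool_rot: [-3.141, 0.0, 1.717]
contact_force: [-1.1, -2.4, -1.8]
opening: 0.047
grip_force: 15.0
time: 7.93
tool_pos: [0.5355, 0.2119, 0.2918]
tool_rot: [-3.141, 0.0, 1.717]
contact_force: [-0.9, -2.1, -2.3]
opening: 0.0467
grip_force: 15.0
```

```bash
python3 -m crank '[[-0.05,-0.3,1,0,0],[-0.05,-0.4,2,0,0],[-0.05,-0.4,3,0,0],[-0.05,-0.4,4,0,0]]' 15;python3 -m crank '[[-0.05,0,1,0,0],[-0.05,0,2,0,0],[-0.05,0,3,0,0]]' 15
```

```text
time: 8.27
tool_pos: [0.5395, 0.2123, 0.292]
tool_rot: [3.142, -0.0, 1.717]
contact_force: [-1.1, -2.9, -2.3]
opening: 0.0468
grip_force: 15.0
time: 8.52
tool_pos: [0.5425, 0.2127, 0.292]
tool_rot: [-3.141, -0.0, 1.717]
contact_force: [-0.6, -1.1, -2.2]
opening: 0.0465
grip_force: 15.0
```

Advance is now 61 mm and the stop is expected near 64, so I'll continue in small steps.

```bash
python3 -m crank '[[-0.05,-0.2,0.7,0,0],[-0.05,-0.2,1.4,0,0],[-0.05,-0.2,1.4,0,0]]' 15;python3 -m crank '[[-0.05,0,0.5,0,0],[-0.05,0,1,0,0],[-0.05,0,1,0,0]]' 15;
```

```text
time: 8.77
tool_pos: [0.5439, 0.2127, 0.2921]
tool_rot: [3.141, -0.0, 1.717]
contact_force: [-1.2, -1.1, -1.6]
opening: 0.0463
grip_force: 15.0
time: 9.02
tool_pos: [0.5444, 0.2128, 0.292]
tool_rot: [-3.14, -0.0, 1.717]
contact_force: [-4.2, -2.1, -0.5]
opening: 0.0467
grip_force: 15.0
```

```bash
python3 -m crank '[[-0.05,0,0.3,0,0],[-0.05,0,0.5,0,0],[-0.05,0,0.5,0,0]]' 15
```

```text
time: 9.27
tool_pos: [0.5446, 0.2128, 0.2919]
tool_rot: [-3.139, -0.0, 1.717]
contact_force: [-6.0, -2.3, 1.2]
opening: 0.0465
grip_force: 15.0
```

```bash
python3 -m crank '[[0.01,0,0,0,0],[0.03,0,0.4,0,0],[0.05,0,0.9,0,0],[0.05,0,0.9,0,0]]' 15; python3 -m crank '[[0.07,0,0.5,0,0],[0.09,0,1,0,0],[0.11,0,1.4,0,0],[0.11,0,1.4,0,0]]' 15
```

```text
time: 9.6
tool_pos: [0.5454, 0.213, 0.2919]
tool_rot: [-3.139, 0.0, 1.717]
contact_force: [-5.8, -2.6, 0.9]
opening: 0.0482
grip_force: 11.6
time: 9.93
tool_pos: [0.5469, 0.2132, 0.2919]
tool_rot: [-3.139, -0.0, 1.717]
contact_force: [-5.8, -1.5, 2.6]
opening: 0.0509
grip_force: 4.4
```

```bash
python3 -m crank '[[0.14,0,0.5,0,0],[0.17,0,0.2,0,0],[0.25,0,-0.5,0,0],[0.36,0,-0.5,0,0],[0.4,0,-0.5,0,0],[0.4,0,-0.5,-5,0],[0.4,0,-0.5,-30,0],[0.4,0,-0.5,-65,0],[0.4,0,-0.5,-80,0],[0.4,0,-0.5,-80,0],[0.4,0,-0.5,-80,0]]' 15; python3 - <<'E'
from fit import *
o=telemetry.observe(); c=cam('wrist'); p,d=vision.read_camera('wrist'); C=cloud(d,*c)
tp=o['tool_pos']; yaw=o['tool_rot'][2]; print(tp,yaw,o['contact_force'])
ax=np.array([np.sin(yaw),-np.cos(yaw),0]); lat=np.array([np.cos(yaw),np.sin(yaw),0])
Q=C[d>.05].reshape(-1,3); Q=np.stack([(Q-tp)@ax,(Q-tp)@lat,Q[:,2]],1); Q=Q[(Q[:,2]>.11)&(Q[:,2]<.128)&(abs(Q[:,1])<.026)]
h,e=np.histogram(Q[:,0],np.arange(-.04,.05,.002)); print([(round(b*1000),n) for b,n in zip(e,h) if n])
a=Q[abs(Q[:,0]+.003)<.012]; print('cap',cyl(a,.023))
cv2.imwrite('pics/w5.png',p[:,:,::-1])
E
```

```text
time: 10.85
tool_pos: [0.5472, 0.2131, 0.3732]
tool_rot: [3.139, -0.0, 1.717]
contact_force: [-0.9, -0.7, -0.8]
opening: 0.064
grip_force: 0.0
[0.54719498 0.21314569 0.37315466] 1.7167748525633002 [-0.94608718 -0.68629682 -0.79727197]
[(-26, np.int64(93)), (-24, np.int64(142)), (-22, np.int64(136)), (-20, np.int64(132)), (-18, np.int64(137)), (-16, np.int64(147)), (-14, np.int64(133)), (-12, np.int64(117)), (-10, np.int64(139)), (-8, np.int64(145)), (-6, np.int64(104)), (-4, np.int64(138)), (-2, np.int64(144)), (0, np.int64(96)), (2, np.int64(143)), (4, np.int64(143)), (6, np.int64(129)), (8, np.int64(121)), (10, np.int64(144)), (12, np.int64(131)), (14, np.int64(100)), (16, np.int64(40)), (18, np.int64(39)), (20, np.int64(87)), (22, np.int64(132)), (24, np.int64(79))]
cap (np.float64(-0.003035380941326003), array([-0.00086446, -0.00443658,  0.09884176, -0.01333741]), np.float64(0.0005584822565430279))
```

View pics/w5.png

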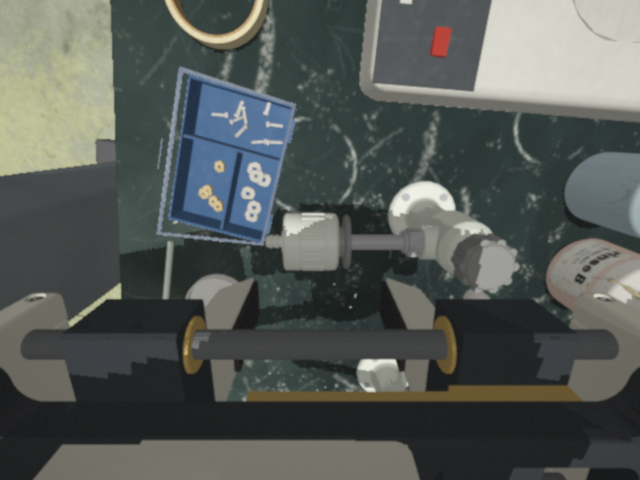

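The capsule sits straight on tube b at (312,241). It measures 51 mm from back face to ring face, so the ring is fully out, and the gripper is clear.

```bash
python3 -c "
from cell import ticket; print(ticket.hand_in())"
```

```text
the job is handed in; nothing more can be done
None
```

I moved the capsule to turret b and pushed it to a felt stop (about 6 N), and its ring is fully out (51 mm back face to ring). I didn't pull on it to test the lock. The job is handed in at about 11 s, with the gripper clear and no force reading above about 8 N at the tool.

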